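Pack the outdoor-kitchen crate, tall flask at the back first

ROBOT

A 6-joint arm with a two-finger parallel gripper is mounted at the origin on the work surface. World frame = base frame: x ahead of the robot, y to its left, z up, the work surface at z = 0. Lengths are in m, angles in rad, forces in N, time in s.
With the tool pointing down it reaches from about 0.25 to 0.725 m from the base axis. Payload 4 kg.
Tool frame: the origin (TCP) lies midway between the tips of the shut fingers; the grasp point (between the pads) lies 19 mm behind it; z points along the fingers, y is the direction in which the jaws open and shut (so a half turn about z gives the same grasp; the last joint's range is limited). The gripper opens to 85 mm and grips with 20 to 120 N. Pads are 22 mm wide; open, the fingers measure 114 mm over their backs; the gripper's body (76 mm by 85 mm) begins 54 mm behind the grasp point. The pads swing forward as they close: fully open they stand 13 mm farther back than shut.
Start: joints at [1.144, 0.241, 0.005, 1.335, 0, 1.571], TCP at [0.207, 0.455, 0.231] pointing down, gripper open.
Joint ranges: [-2.72, 2.72], [-1.05, 1.87], [-1.09, 1.28], [-1.99, 2.15], [-1.42, 1.44], [-3.14, 3.14]. Speed limits (rad/s): [2.79, 2.79, 3.14, 3.14, 3.14, 3.14].

INTERFACE

Orientations are given as a unit quaternion [x, y, z, w].
In Python, from workcell import bot, eyes, job gives the robot as it stands.
- The arm moves only by the shell command python3 -m crank 'ROWS'. ROWS is a JSON object of lists of equal length, an entry for each row: "dr": the turn, a rotation vector about the tool's x, y, z in rad, a list of three; "travel": the shift along the tool's x, y, z in m, a list of three; "hand": the finger opening in m, from 0 to 0.0854. In form: {"dr": [[wx, wy, wz], ...], "travel": [[x, y, z], ...], "hand": [hand, ...]}. A call has 1 to 10 rows; each row is the pose to reach, as a shift and turn from the pose commanded when the call began, along the tool's axes at that moment; what a row does not reach only later rows make up. A row lasts 1/8 s, in which the tool goes at most 62.5 mm and 10.7 degrees, less where a joint would pass 70% of its speed; a pose out of reach is approached as far as the arm can. A call with a gripper value outside its range is refused whole. The fingers move at their own pace and stop on an object; the grip force is fixed at half the most. Time passes only in rows, so rows that repeat a pose let the fingers close. It gives the time, the measured TCP pose, the force and the opening at its end, in the units of the state.
- bot.get_obs(): the state, without advancing time (a new reading comes with each control period).
- eyes.camera(name): name is "scene" or "top" or "wrist"; returns a dict with "color" (420x560x3 uint8, red, green, blue), "K" (3x3 intrinsics, pixels), "R" (3x3) and "t" (3): a world point X has camera coordinates R X + t; the wrist camera has in their place "T_tool_cam" (4x4, takes a point from camera to tool coordinates, whose origin is the TCP and whose axes are the flange's). Camera axes: x right, y down, z forward; pixel columns grow to the right and rows downward; lengths in m; the calibration is good to about 2 mm. A picture is of the moment at which its call begins: read the wrist's pose just before it. There is no depth.
- job.job_done(): hands the job in, once; it reports no verdict.
The state is a dict: "clock": time; "joint_pos": joint angles; "joint_vel": joint speeds; "tau": joint torques, N m; "eef_pos": TCP position; "tool_rot": TCP orientation; "ft_force": force on the tool from outside, world axes, zero at the start; "ft_torque": the same for the moment, N m; "grip_width": finger opening in m.
Only numpy, scipy, OpenCV 4.12 (cv2) and the standard library are available. Lean on these libraries where they do the work, as an engineer would, in place of code of your own. Each camera call takes 0.05 s, during which the arm holds its last target.

TASK

Pack the white crate for the outdoor kitchen: first stand the tall flask in the back compartment, next to the crate's high wall, and let go of it; only then stand the short tin in the front compartment. Set both down upright on the crate's floor rather than dropping them, and leave the middle-sized canister where it stands.

Things in the scene. Friction and masses are not known exactly. Their poses are not given: they have to be found in the camera images.
- flask: The tallest of three round bare-metal containers, 165 mm high: straight aluminium body 60 mm in diameter up to 125 mm, then a sloping shoulder and a dark steel cap 42 mm in diameter from 140 to 165 mm. About 0.35 kg, stands loose and upright on the table at the start. Origin: centre of its underside; z points up through the cap.
- tin: The shortest of the three round bare-metal containers, 75 mm high: aluminium body 62 mm in diameter with a flat lid 64 mm in diameter on its top 15 mm (the lid does not come off). About 0.25 kg, stands loose and upright on the table at the start. Origin: centre of its underside; z up.
- canister: The middle-sized of the three round bare-metal containers, a bystander: 110 mm high, 64 mm in diameter, flat lid 66 mm in diameter. About 0.35 kg, stands loose and upright. Origin: centre of its underside; z up. (Also about: an aluminium pot 115 mm high, well to the left of the crate, and a spoon at the far side, both out of the way.)
- crate: Open white crate, fixed, 236 (x) by 180 mm (y), walls and floor 6 mm thick. Origin: centre of its underside, on the table; x points away from the robot (within 20 degrees) to the back wall, 90 mm high; other walls 56 mm. A partition 40 mm high, 6 mm thick at x = 0 makes two compartments, 109 (x) by 168 mm (y) inside, centred at x = +57 (back) and -57 mm (front), y = 0.

How it is judged:
By the outcome, as a careful person would: the job done as asked, in the order asked, and still so for the second after the job is handed in, with the robot touching nothing.
It also fails if it takes over 59 s, if anything falls off the work surface, if the arm or the gripper's body presses on something with over 40 N, if the wrist force passes 120 N, or if a joint passes its speed limit or range.

## Working session

There is one attempt and no reset: what is moved stays moved. The work goes in short steps, Python scripts to look and compute and a shell command to move; the robot and the scene stay as the last step left them, time stands still between calls to the robot, and variables do not carry over. Pictures are saved under pics/ and viewed, and the job is handed in when it is done.

```bash
ls; mkdir -p pics; python3 - <<'E'
from workcell import bot,eyes,job
import cv2,numpy as np
print(bot.get_obs())
for n in ("scene","top"):
    c=eyes.camera(n); cv2.imwrite(f"pics/{n}0.png",c["color"][:,:,::-1]); print(n,c["K"],c["R"],c["t"])
    np.savez(f"{n}0.npz",**c)
E
```

```text
pics
{'clock': 0.0, 'joint_pos': array([1.14401038e+00, 2.41426822e-01, 3.74835535e-03, 1.33521618e+00,
       7.54606579e-06, 1.57078070e+00]), 'joint_vel': array([ 1.22299377e-03,  2.82916787e-03,  1.16219681e-03, -6.97149871e-04,
       -2.69002343e-04, -7.81590405e-05]), 'tau': array([-1.10083431e-03, -3.72312105e+01,  2.52411175e+01,  1.67470286e-02,
       -1.61980988e-04,  1.09002812e-05]), 'eef_pos': array([0.20671183, 0.45458034, 0.23041526]), 'tool_rot': array([ 2.11769374e-01,  9.77319104e-01, -1.02455995e-03, -2.25883075e-04]), 'ft_force': array([ 0.89047243, -0.25567379,  0.22801653]), 'ft_torque': array([ 0.00376822,  0.01979502, -0.02700988]), 'grip_width': 0.08550704300276846}
scene [[514.32875395   0.         280.35861554]
 [  0.         514.32875395 205.371494  ]
 [  0.           0.           1.        ]] [[ 8.28433603e-01  5.60086941e-01  6.20118027e-04]
 [ 3.40727951e-01 -5.03096838e-01 -7.94227949e-01]
 [-4.44524723e-01  6.58176413e-01 -6.07619602e-01]] [-0.43618286 -0.19921428  1.35876762]
top [[530.70849778   0.         272.76532268]
 [  0.         530.70849778 204.96213982]
 [  0.           0.           1.        ]] [[ 0.02241627 -0.99943109 -0.02519923]
 [-0.99577109 -0.0200738  -0.08964921]
 [ 0.08909237  0.02710227 -0.99565457]] [-0.05668203  0.53908832  0.98886528]
```

View pics/scene0.png

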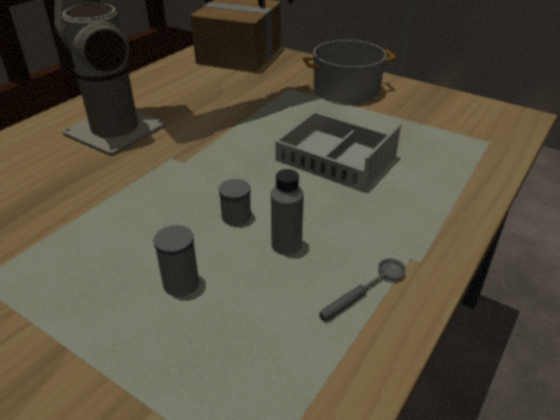

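View pics/top0.png

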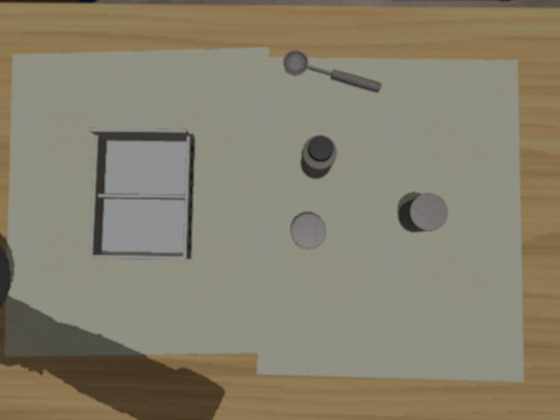

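The top view shows the crate at about u 95–190, v 130–258, with its high wall at the top. The flask cap is near (320,149), the tin lid near (308,231) and the canister near (429,212). I'll enlarge these.

```bash
cat > h.py <<'E'
import numpy as np,cv2
def load(n): return dict(np.load(n))
def px2w(c,u,v,z):
    d=c["R"].T@np.linalg.inv(c["K"])@np.array([u,v,1.]); o=-c["R"].T@c["t"]
    return o+d*(z-o[2])/d[2]
def w2px(c,X):
    p=c["R"]@np.asarray(X)+c["t"]; p=c["K"]@p; return p[:2]/p[2]
def crop(img,u0,v0,u1,v1,s,f):
    im=img[v0:v1,u0:u1,::-1]; im=cv2.resize(im,None,fx=s,fy=s,interpolation=cv2.INTER_CUBIC)
    im=np.clip(255*(im/255.)**0.55,0,255).astype(np.uint8)
    for u in range((u0+9)//10*10,u1,10):
        cv2.line(im,((u-u0)*s,0),((u-u0)*s,6),(0,0,255),1)
        if u%20==0: cv2.putText(im,str(u),((u-u0)*s,18),0,.4,(0,0,255),1)
    for v in range((v0+9)//10*10,v1,10):
        cv2.line(im,(0,(v-v0)*s),(6,(v-v0)*s),(0,0,255),1)
        if v%20==0: cv2.putText(im,str(v),(8,(v-v0)*s+4),0,.4,(0,0,255),1)
    cv2.imwrite(f,im)
E
python3 - <<'E'
from h import *
c=load("top0.npz")
crop(c["color"],85,120,205,270,4,"pics/ct.png")
crop(c["color"],280,125,460,245,4,"pics/ot.png")
c=load("scene0.npz")
crop(c["color"],140,160,320,300,4,"pics/os.png")
crop(c["color"],265,105,415,195,5,"pics/cs.png")
E
```

```text
(no output)
```

View pics/ct.png

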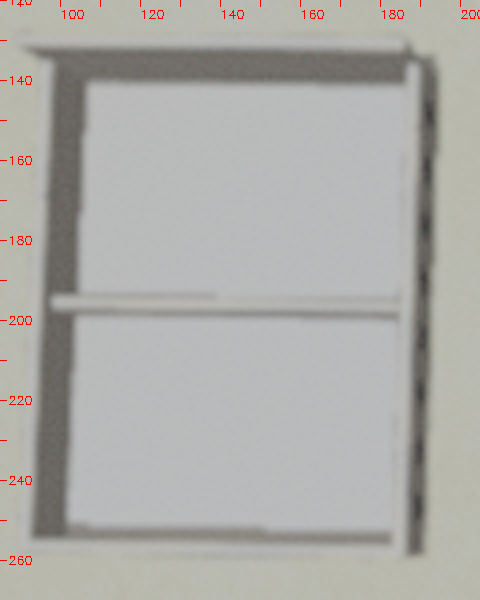

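View pics/ot.png

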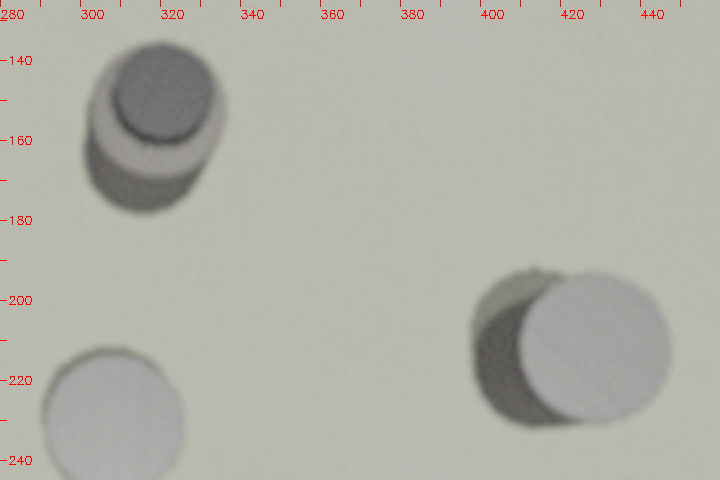

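View pics/os.png

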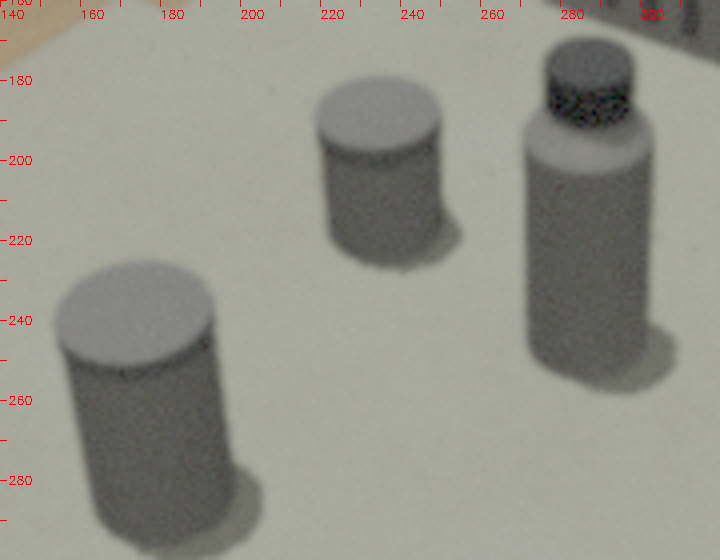

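View pics/cs.png

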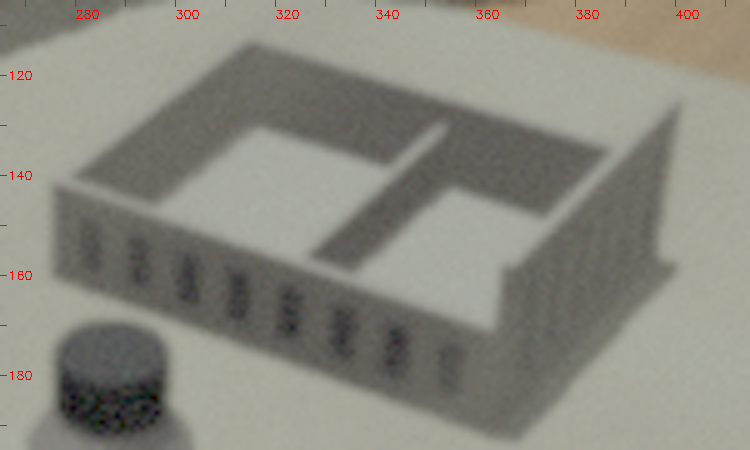

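```bash
python3 - <<'E'
from h import *
from scipy.optimize import least_squares
T=load("top0.npz");S=load("scene0.npz")
def tt(x,y): return (85+x/4,120+y/4)
def ss(x,y): return (265+x/5,105+y/5)
o=[(T,tt(30,548),(-.118,.09,.056)),(T,tt(408,554),(-.118,-.09,.056)),(T,tt(20,47),(.118,.09,.09)),(T,tt(407,40),(.118,-.09,.09)),
(T,tt(86,82),(.112,.084,.006)),(T,tt(66,524),(-.112,.084,.006)),(T,tt(50,302),(0,.084,.04)),
(S,ss(55,275),(-.118,-.09,0)),(S,ss(515,440),(.118,-.09,0)),(S,ss(675,268),(.118,.09,0)),(S,ss(682,102),(.118,.09,.09)),(S,ss(55,183),(-.118,-.09,.056)),(S,ss(250,42),(-.118,.09,.056))]
def W(p,q): c,s=np.cos(p[2]),np.sin(p[2]); return np.array([p[0]+c*q[0]-s*q[1],p[1]+s*q[0]+c*q[1],q[2]])
for name,sel in (("all",o),("top",o[:7]),("scene",o[7:])):
    f=lambda p:np.concatenate([w2px(c,W(p,q))-np.array(u) for c,u,q in sel])
    r=least_squares(f,[.5,.3,0],loss='soft_l1'); print(name,r.x.round(4),f(r.x).round(1).reshape(-1,2).tolist())
    if name=="all":p=r.x
print("back",W(p,(.057,0,0)),"front",W(p,(-.057,0,0)))
for n,a,b in (("flask",(320.5,148),.165),("tin",(308.5,231),.075),("can",(428.8,212),.11)): print(n,px2w(T,*a,b).round(4))
for n,a,b in (("flask",(140+588/4,160+65/4),.165),("tin",(140+378/4,160+113/4),.075),("can",(140+135/4,160+313/4),.11)): print(n,px2w(S,*a,b).round(4))
E
```

```text
all [0.5533 0.2013 0.0088] [[-3.1, -0.3], [-0.5, -0.4], [-1.7, -5.0], [-0.1, -2.5], [0.4, -0.7], [0.6, 2.5], [0.9, -1.3], [-1.1, 1.3], [-4.4, 0.2], [-3.5, -1.6], [0.4, -1.3], [-1.2, -0.6], [-1.1, -2.0]]
top [0.5515 0.2008 0.0084] [[-2.9, 0.7], [-0.3, 0.6], [-1.4, -4.1], [0.2, -1.5], [0.7, 0.2], [0.8, 3.4], [1.2, -0.4]]
scene [0.5582 0.2006 0.0137] [[0.4, 2.2], [-2.2, 1.1], [-1.8, -1.0], [2.2, -0.7], [0.3, 0.3], [0.2, -1.4]]
back [0.61029246 0.20180035 0.        ] front [0.49629687 0.20079768 0.        ]
flask [ 0.6236 -0.1258  0.165 ]
tin [ 0.4898 -0.1119  0.075 ]
can [ 0.5257 -0.3176  0.11  ]
flask [ 0.6284 -0.1303  0.165 ]
tin [ 0.4931 -0.113   0.075 ]
can [ 0.5298 -0.3184  0.11  ]
```

```bash
cat > ov.py <<'E'
from h import *
def W(p,q): c,s=np.cos(p[2]),np.sin(p[2]); return np.array([p[0]+c*q[0]-s*q[1],p[1]+s*q[0]+c*q[1],q[2]])
def rect(x0,x1,y0,y1,z): return [(x0,y0,z),(x1,y0,z),(x1,y1,z),(x0,y1,z),(x0,y0,z)]
L=[(rect(-.118,.118,-.09,.09,0),(255,0,0)),(rect(-.112,-.003,-.084,.084,.006),(0,255,0)),(rect(.003,.112,-.084,.084,.006),(0,255,0)),
(rect(-.118,.112,-.09,.09,.056),(0,0,255)),(rect(.112,.118,-.09,.09,.09),(0,255,255)),(rect(-.003,.003,-.084,.084,.04),(255,0,255))]
def overlay(c,p,u0,v0,u1,v1,s,f,objs=()):
    crop(c["color"],u0,v0,u1,v1,s,f); im=cv2.imread(f)
    def dr(P,col):
        P=np.array([(w2px(c,q)-[u0,v0]+.5)*s for q in P]); cv2.polylines(im,[np.int32(P*16)],False,col,1,cv2.LINE_AA,4)
    for P,col in L: dr([W(p,q) for q in P],col)
    a=np.linspace(0,6.2832,40)
    for (x,y),r,z,col in objs: dr([(x+r*np.cos(t),y+r*np.sin(t),z) for t in a],col)
    cv2.imwrite(f,im)
E
python3 - <<'E'
from ov import *
T=load("top0.npz");S=load("scene0.npz");p=(.553,.2013,.0088)
overlay(T,p,85,120,205,270,4,"pics/ct1.png");overlay(S,p,265,105,415,195,5,"pics/cs1.png")
E
```

```text
(no output)
```

View pics/ct1.png

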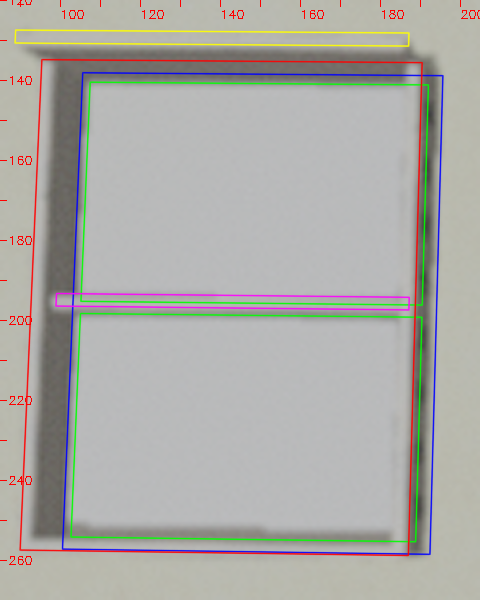

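View pics/cs1.png

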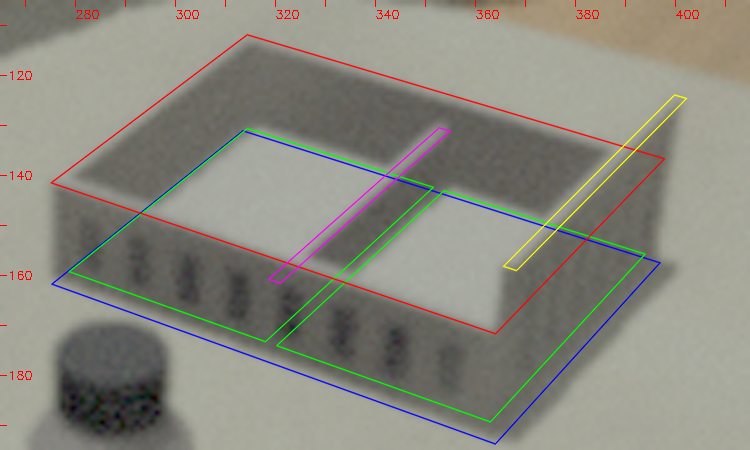

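```bash
cat > go.py <<'E'
import sys,numpy as np
from scipy.spatial.transform import Rotation as R
from workcell import bot
def go(x,y,z,yaw_y=None):
    o=bot.get_obs(); r=R.from_quat(o["tool_rot"]); p=o["eef_pos"]
    print("clk",round(o["clock"],3),"p",p.round(4),"q",o["joint_pos"].round(3),"F",o["ft_force"].round(1),"w",round(o["grip_width"],4))
    print("travel",r.inv().apply(np.array([x,y,z])-p).round(4))
    if yaw_y is not None:
        yv=np.array([np.cos(yaw_y),np.sin(yaw_y),0]);zv=np.array([0,0,-1.]);xv=np.cross(yv,zv)
        print("dr",(r.inv()*R.from_matrix(np.c_[xv,yv,zv])).as_rotvec().round(4))
if __name__=="__main__": a=list(map(float,sys.argv[1:])); go(*a)
E
python3 go.py .626 -.128 .30 1.5808; python3 go.py .626 -.128 .096 1.5808
```

```text
clk 0.1 p [0.2067 0.4546 0.2305] q [ 1.144  0.241  0.004  1.335 -0.     1.571] F [ 0.3  0.3 -0.8] w 0.0855
travel [-0.6228 -0.3569 -0.0688]
dr [-1.900e-03 -4.000e-04 -4.368e-01]
clk 0.1 p [0.2067 0.4546 0.2305] q [ 1.144  0.241  0.004  1.335 -0.     1.571] F [ 0.3  0.3 -0.8] w 0.0855
travel [-0.6228 -0.3565  0.1352]
dr [-1.900e-03 -4.000e-04 -4.368e-01]
```

```bash
python3 -m crank '{"dr":[[0,0,-0.15],[0,0,-0.3],[0,0,-0.437],[0,0,-0.437],[0,0,-0.437],[0,0,-0.437],[0,0,-0.437],[0,0,-0.437],[0,0,-0.437],[0,0,-0.437]],"travel":[[-0.03,-0.018,-0.02],[-0.08,-0.046,-0.04],[-0.13,-0.075,-0.06],[-0.18,-0.103,-0.07],[-0.23,-0.132,-0.07],[-0.28,-0.16,-0.07],[-0.33,-0.189,-0.07],[-0.38,-0.218,-0.07],[-0.43,-0.246,-0.07],[-0.48,-0.275,-0.07]],"hand":[0.0854,0.0854,0.0854,0.0854,0.0854,0.0854,0.0854,0.0854,0.0854,0.0854]}'; python3 go.py .626 -.128 .30 1.5808
```

```text
clock: 1.35
eef_pos: [0.5308, 0.0044, 0.3009]
tool_rot: [-0.005, 1.0, 0.0, -0.0]
ft_force: [1.1, 0.2, 0.2]
grip_width: 0.0852
clk 1.35 p [0.5308 0.0044 0.3009] q [ 0.008  0.287  0.246  1.53   0.    -0.002] F [1.1 0.2 0.2] w 0.0852
travel [-0.0939 -0.1334  0.0008]
dr [ 0.0002 -0.0006  0.    ]
```

```bash
python3 -m crank '{"dr":[[0,0,0],[0,0,0],[0,0,0],[0,0,0],[0,0,0]],"travel":[[-0.03,-0.043,0],[-0.06,-0.086,0],[-0.09,-0.128,0],[-0.094,-0.133,0],[-0.094,-0.133,0]],"hand":[0.0854,0.0854,0.0854,0.0854,0.0854]}'; python3 - <<'E'
from h import *
from workcell import bot,eyes
from scipy.spatial.transform import Rotation as R
o=bot.get_obs(); c=eyes.camera("wrist"); 
M=np.eye(4);M[:3,:3]=R.from_quat(o["tool_rot"]).as_matrix();M[:3,3]=o["eef_pos"]
M=np.linalg.inv(M@c["T_tool_cam"]); np.savez("w1.npz",color=c["color"],K=c["K"],R=M[:3,:3],t=M[:3,3])
print(o["eef_pos"],c["T_tool_cam"]); d=load("w1.npz")
print(w2px(d,(.626,-.128,.165)),w2px(d,(.626,-.128,0)),w2px(d,(.49,-.112,.075)))
crop(c["color"],0,0,560,420,1,"pics/w1.png")
E
```

```text
clock: 1.98
eef_pos: [0.6251, -0.126, 0.3002]
tool_rot: [-0.005, 1.0, 0.0, -0.001]
ft_force: [0.3, 0.2, -0.2]
grip_width: 0.0852
[ 0.62514822 -0.12599379  0.30022108] [[ 1.32329148e-03 -9.57414052e-01 -2.88715399e-01  7.37059194e-02]
 [ 9.99997967e-01  1.70612662e-03 -1.07434800e-03  3.34852502e-04]
 [ 1.52118090e-03 -2.88713391e-01  9.57414364e-01 -1.42762437e-01]
 [ 0.00000000e+00  0.00000000e+00  0.00000000e+00  1.00000000e+00]]
[272.42004635 200.55759757] [273.41815516 167.59917818] [290.84458335  41.38587873]
```

View pics/w1.png

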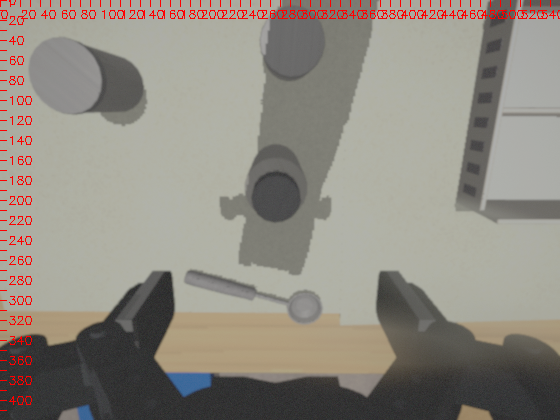

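The wrist view shows the flask cap at about (276,196), the tin lid at about (292,42) and the crate at the right edge. I'll convert these to positions.

```bash
python3 - <<'E'
from h import *
d=load("w1.npz")
crop(d["color"],225,0,365,240,2,"pics/w1a.png")
im=cv2.resize(d["color"][130:240,220:340,::-1],None,fx=5,fy=5,interpolation=2)
crop(d["color"],220,130,340,240,5,"pics/w1a.png")
for a,z in (((276,196),.165),((292,42),.075),((66,75),.11)): print(px2w(d,*a,z).round(4))
E
```

```text
[ 0.6221 -0.1251  0.165 ]
[ 0.4905 -0.1109  0.075 ]
[ 0.5256 -0.3154  0.11  ]
```

View pics/w1a.png

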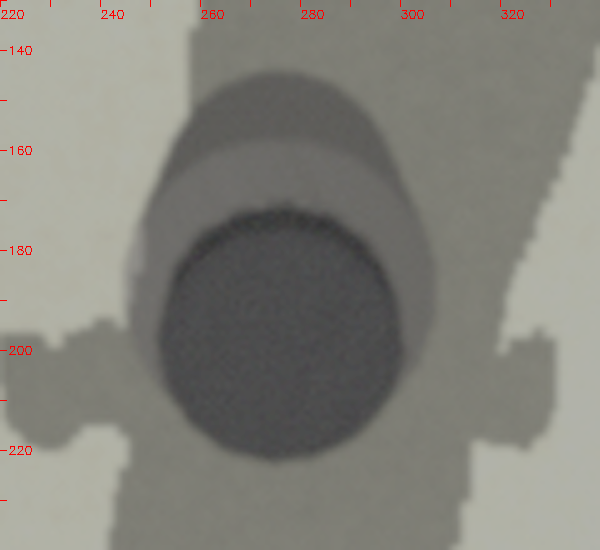

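```bash
python3 go.py .6233 -.1255 .096 1.5808; python3 -m crank '{"dr":[[0,0,0],[0,0,0],[0,0,0],[0,0,0],[0,0,0],[0,0,0],[0,0,0],[0,0,0]],"travel":[[0.002,0,0.03],[0.002,0,0.075],[0.002,0,0.12],[0.002,0,0.155],[0.002,0,0.18],[0.002,0,0.195],[0.002,0,0.203],[0.002,0,0.203]],"hand":[0.0854,0.0854,0.0854,0.0854,0.0854,0.0854,0.0854,0.0854]}'; python3 go.py .6233 -.1255 .096 1.5808
```

```text
clk 2.025 p [ 0.6249 -0.1252  0.3009] q [-0.198  0.528  0.607  1.651  0.    -0.209] F [ 0.2  0.6 -0.6] w 0.0856
travel [ 0.0014 -0.0004  0.2049]
dr [ 0.0007 -0.0012  0.0006]
clock: 3.02
eef_pos: [0.6235, -0.1255, 0.0987]
tool_rot: [-0.005, 1.0, -0.0, 0.0]
ft_force: [-0.4, 0.2, -0.5]
grip_width: 0.0849
clk 3.025 p [ 0.6235 -0.1255  0.0987] q [-0.199  0.587  0.18   1.163  0.    -0.209] F [-0.4  0.2 -0.5] w 0.0849
travel [0.0002 0.     0.0027]
dr [-0.      0.0004  0.0008]
```

```bash
python3 -m crank '{"dr":[[0,0,0],[0,0,0],[0,0,0],[0,0,0],[0,0,0],[0,0,0],[0,0,0],[0,0,0]],"travel":[[0,0,0.002],[0,0,0.002],[0,0,0.002],[0,0,0.002],[0,0,0.002],[0,0,0.002],[0,0,0.002],[0,0,0.002]],"hand":[0.0854,0.07,0.05,0.04,0.04,0.04,0.04,0.04]}'; python3 - <<'E'
from h import *
from workcell import bot,eyes
c=eyes.camera("wrist");crop(c["color"],0,0,560,420,1,"pics/w2.png")
c=eyes.camera("scene");crop(c["color"],200,60,400,300,2,"pics/s2.png");print(bot.get_obs()["ft_force"])
E
python3 go.py .6235 -.1255 .25 1.5808
```

```text
clock: 4.03
eef_pos: [0.6244, -0.1259, 0.0975]
tool_rot: [-0.005, 1.0, -0.0, 0.001]
ft_force: [1.0, 1.5, 4.6]
grip_width: 0.058
[0.4382236  0.62991058 6.10947849]
clk 4.125 p [ 0.6244 -0.1259  0.0975] q [-0.199  0.588  0.178  1.158  0.    -0.21 ] F [0.4 0.6 6.1] w 0.0582
travel [ 0.0005  0.0004 -0.1525]
dr [-0.0002  0.0026  0.0004]
```

View pics/w2.png

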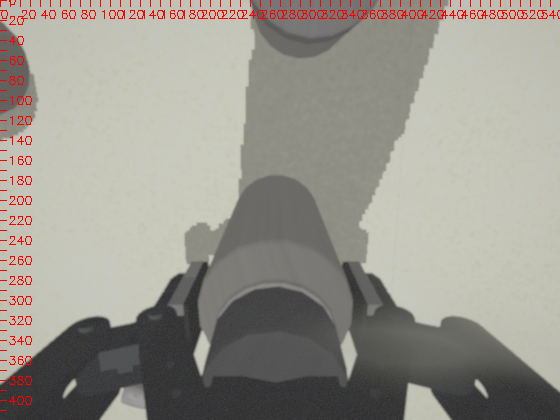

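View pics/s2.png

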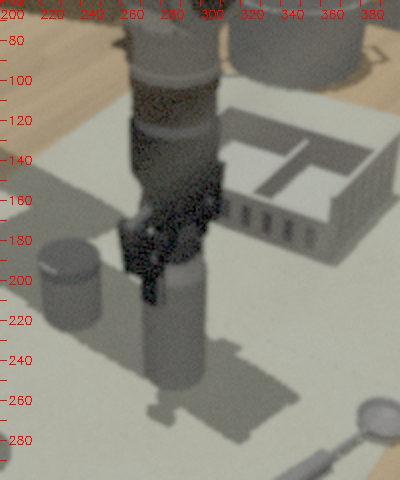

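The gripper closed on the flask at 58 mm, and the scene view shows the pads near the top of the body. I'll lift a little and check that it is held upright.

```bash
python3 -m crank '{"dr":[[0,0,0],[0,0,0],[0,0,0],[0,0,0],[0,0,0]],"travel":[[0,0,-0.005],[0,0,-0.015],[0,0,-0.028],[0,0,-0.04],[0,0,-0.04]],"hand":[0.04,0.04,0.04,0.04,0.04]}'; python3 - <<'E'
from h import *
from workcell import bot,eyes
c=eyes.camera("wrist");crop(c["color"],120,140,420,420,2,"pics/w3.png")
c=eyes.camera("scene");crop(c["color"],210,120,360,300,4,"pics/s3.png")
E
python3 go.py .6235 -.1255 .25 1.5808
```

```text
clock: 4.75
eef_pos: [0.6246, -0.1262, 0.1383]
tool_rot: [-0.005, 1.0, -0.0, 0.002]
ft_force: [-0.1, 0.2, -4.5]
grip_width: 0.0579
clk 4.85 p [ 0.6235 -0.126   0.1365] q [-0.199  0.561  0.237  1.246 -0.    -0.21 ] F [-0.   1.3 -4.9] w 0.0582
travel [-1.000e-04  5.000e-04 -1.135e-01]
dr [-0.0001  0.0004  0.0002]
```

View pics/w3.png

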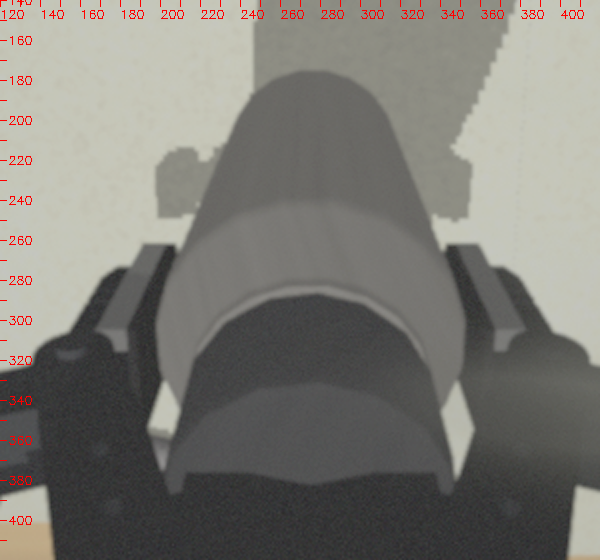

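View pics/s3.png

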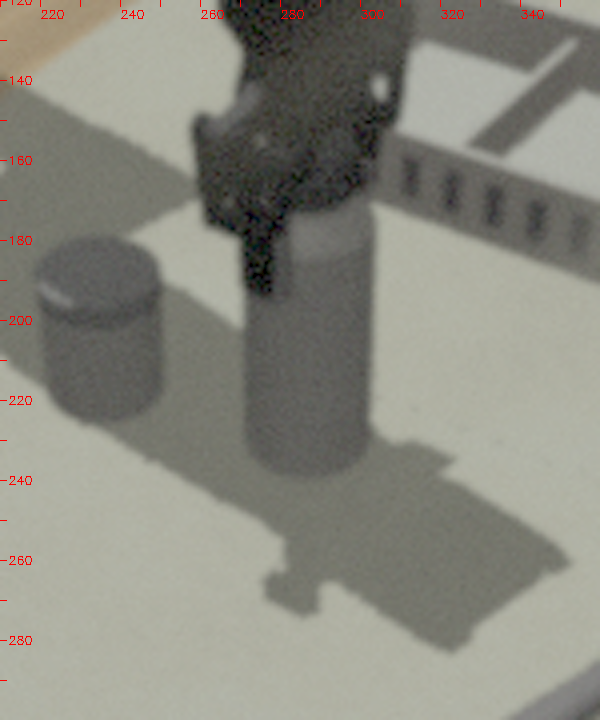

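The flask is held upright and lifted clear of the table. Next I carry it over the crate.

```bash
python3 go.py .6165 .2016 .24 1.5796; python3 -m crank '{"dr":[[0,0,0],[0,0,0],[0,0,0],[0,0,0],[0,0,0],[0,0,0],[0,0,0],[0,0,0],[0,0,0],[0,0,0]],"travel":[[0,0,-0.025],[0,0.01,-0.06],[0.001,0.04,-0.09],[0.002,0.08,-0.103],[0.003,0.12,-0.103],[0.003,0.16,-0.103],[0.003,0.20,-0.103],[0.003,0.24,-0.103],[0.003,0.28,-0.103],[0.003,0.31,-0.103]],"hand":[0.04,0.04,0.04,0.04,0.04,0.04,0.04,0.04,0.04,0.04]}';  python3 go.py .6165 .2016 .24 1.5796
```

```text
clk 4.85 p [ 0.6235 -0.126   0.1365] q [-0.199  0.561  0.237  1.246 -0.    -0.21 ] F [-0.   1.3 -4.9] w 0.0582
travel [ 0.0036  0.3276 -0.1035]
dr [-0.0001  0.0004  0.0014]
clock: 6.1
eef_pos: [0.6166, 0.1858, 0.2384]
tool_rot: [-0.006, 1.0, -0.0, -0.001]
ft_force: [0.7, -0.3, -4.2]
grip_width: 0.0583
clk 6.1 p [0.6166 0.1858 0.2384] q [0.293 0.54  0.467 1.5   0.    0.281] F [ 0.7 -0.3 -4.2] w 0.0583
travel [-0.      0.0158 -0.0016]
dr [-0.0003 -0.0015  0.0026]
```

```bash
python3 -m crank '{"dr":[[0,0,0],[0,0,0],[0,0,0]],"travel":[[0,0.01,0],[0,0.016,0],[0,0.016,0]],"hand":[0.04,0.04,0.04]}';  python3 - <<'E'
from ov import *
from workcell import bot,eyes
from scipy.spatial.transform import Rotation as R
o=bot.get_obs(); c=eyes.camera("wrist"); 
M=np.eye(4);M[:3,:3]=R.from_quat(o["tool_rot"]).as_matrix();M[:3,3]=o["eef_pos"]
M=np.linalg.inv(M@c["T_tool_cam"]); np.savez("w4.npz",color=c["color"],K=c["K"],R=M[:3,:3],t=M[:3,3])
d=load("w4.npz");p=(.5525,.201,.0088)
overlay(d,p,0,0,560,420,1,"pics/w4.png")
c=eyes.camera("top");np.savez("top4.npz",**c)
f=o["eef_pos"]
overlay(c,p,65,100,225,270,3,"pics/t4.png",[((f[0],f[1]),.03,.14,(255,255,0))])
print(f)
E
```

```text
clock: 6.48
eef_pos: [0.6171, 0.1994, 0.2391]
tool_rot: [-0.005, 1.0, -0.0, -0.0]
ft_force: [0.6, -0.3, -4.3]
grip_width: 0.0581
[0.61711503 0.19935729 0.2390552 ]
```

View pics/w4.png

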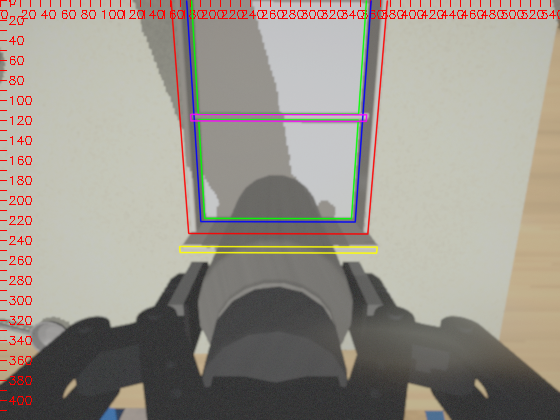

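View pics/t4.png

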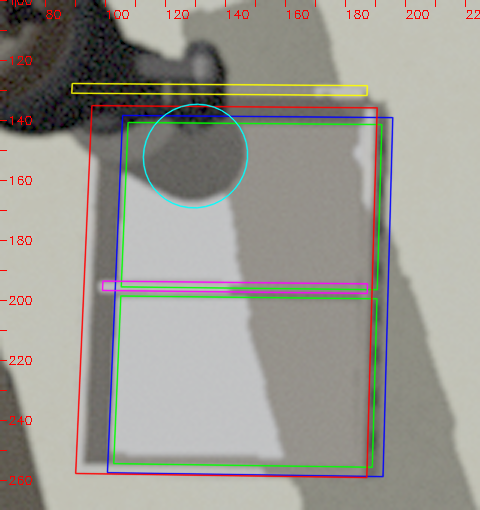

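```bash
python3 - <<'E'
from ov import *
d=load("w4.npz");crop(d["color"],150,60,420,260,3,"pics/w4a.png")
E
```

```text
(no output)
```

View pics/w4a.png

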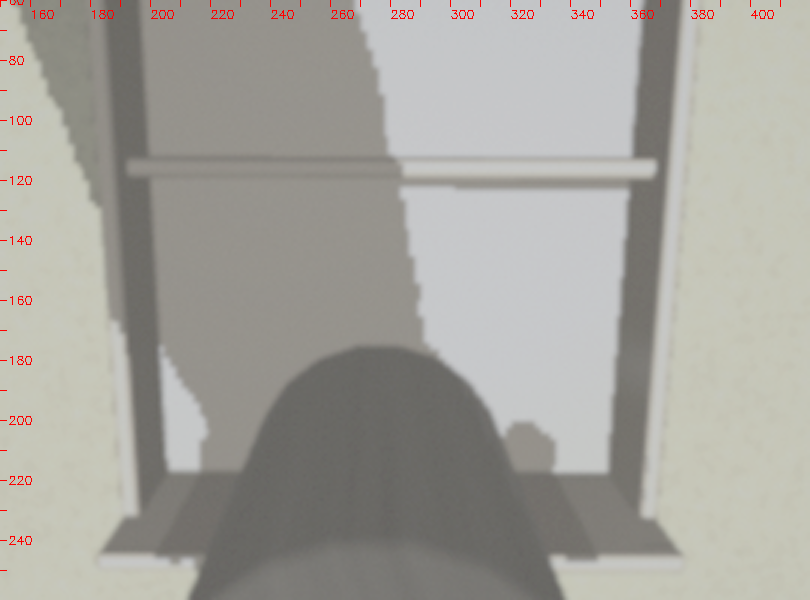

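```bash
python3 - <<'E'
from h import *
d=load("w4.npz")
def q(x,y,z,n): print(n,px2w(d,150+x/3-.5,60+y/3-.5,z).round(4))
q(127,167,.04,"part +y"); q(656,167,.04,"part -y"); q(168,472,.006,"floor back +y (+.112,.084)"); q(610,472,.006,"floor back -y"); q(97,570,.09,"back top outer +y (.118,.09)"); q(684,570,.09,"back top outer -y"); q(270,345,-0+.14,"flask bottom front edge")
E
```

```text
part +y [0.5518 0.119  0.04  ]
part -y [0.55   0.2874 0.04  ]
floor back +y (+.112,.084) [0.6646 0.1201 0.006 ]
floor back -y [0.6627 0.2886 0.006 ]
back top outer +y (.118,.09) [0.6692 0.1147 0.09  ]
back top outer -y [0.6671 0.2934 0.09  ]
flask bottom front edge [0.5896 0.1739 0.14  ]
```

```bash
python3 go.py .615 .203 .113 1.5815; python3 -m crank '{"dr":[[0,0,0],[0,0,0],[0,0,0],[0,0,0],[0,0,0],[0,0,0],[0,0,0],[0,0,0]],"travel":[[0.001,0.002,0.01],[0.002,0.003,0.03],[0.002,0.003,0.06],[0.002,0.003,0.09],[0.002,0.003,0.11],[0.002,0.003,0.12],[0.002,0.003,0.125],[0.002,0.003,0.125]],"hand":[0.04,0.04,0.04,0.04,0.04,0.04,0.04,0.04]}';  python3 go.py .615 .203 .103 1.5815
```

```text
clk 6.575 p [0.6173 0.1989 0.2393] q [ 0.312  0.549  0.485  1.507 -0.     0.303] F [-0.4 -0.2 -4.3] w 0.0579
travel [0.0022 0.0042 0.1263]
dr [-0.0004 -0.0001 -0.0019]
clock: 7.58
eef_pos: [0.6153, 0.2029, 0.1146]
tool_rot: [-0.005, 1.0, 0.0, 0.0]
ft_force: [0.0, 0.4, -4.1]
grip_width: 0.0582
clk 7.575 p [0.6153 0.2029 0.1146] q [0.319 0.599 0.243 1.215 0.    0.309] F [ 0.   0.4 -4.1] w 0.0582
travel [0.0003 0.0001 0.0116]
dr [ 0.0002  0.0005 -0.0007]
```

Now the last 10 mm, gently, watching the force.

```bash
python3 -m crank '{"dr":[[0,0,0],[0,0,0],[0,0,0],[0,0,0],[0,0,0]],"travel":[[0,0,0.003],[0,0,0.006],[0,0,0.008],[0,0,0.009],[0,0,0.009]],"hand":[0.04,0.04,0.04,0.04,0.04]}'; python3 -m crank '{"dr":[[0,0,0],[0,0,0]],"travel":[[0,0,0.001],[0,0,0.001]],"hand":[0.04,0.04]}'
```

```text
clock: 8.2
eef_pos: [0.615, 0.203, 0.1052]
tool_rot: [-0.005, 1.0, -0.0, -0.0]
ft_force: [-0.5, 0.1, -3.8]
grip_width: 0.058
clock: 8.45
eef_pos: [0.6151, 0.203, 0.1043]
tool_rot: [-0.005, 1.0, -0.0, -0.0]
ft_force: [-0.0, 0.4, -3.8]
grip_width: 0.0581
```

```bash
python3 - <<'E'
from h import *
from workcell import bot,eyes
c=eyes.camera("scene");crop(c["color"],260,80,420,230,4,"pics/s5.png")
E
python3 go.py .615 .203 .103
```

```text
clk 8.5 p [0.6151 0.203  0.1043] q [ 0.319  0.606  0.228  1.193 -0.     0.309] F [-0.2  0.1 -3.3] w 0.0583
travel [ 0.0001 -0.      0.0013]
```

View pics/s5.png

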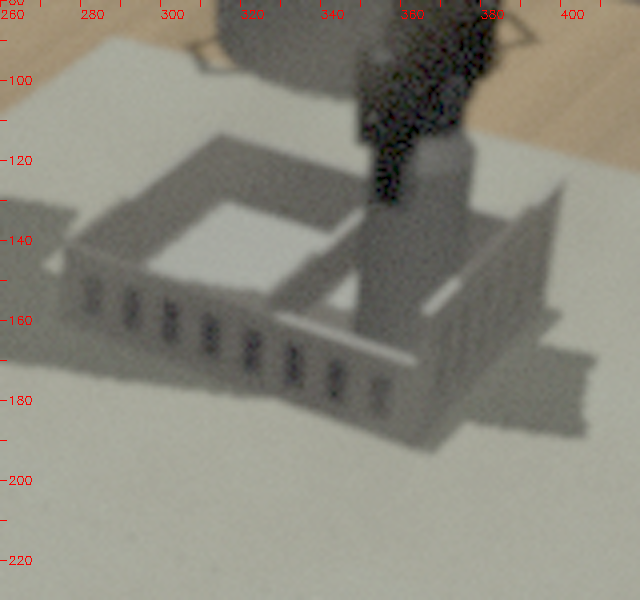

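The flask is upright in the back compartment and not touching the floor yet. I'll keep lowering it a millimetre at a time until the force shows contact.

```bash
python3 -m crank '{"dr":[[0,0,0],[0,0,0]],"travel":[[0,0,0.001],[0,0,0.001]],"hand":[0.04,0.04]}';python3 -m crank '{"dr":[[0,0,0],[0,0,0]],"travel":[[0,0,0.001],[0,0,0.001]],"hand":[0.04,0.04]}'
```

```text
clock: 8.75
eef_pos: [0.6152, 0.203, 0.1036]
tool_rot: [-0.005, 1.0, 0.0, 0.0]
ft_force: [-0.8, -0.5, -3.0]
grip_width: 0.0581
clock: 9.0
eef_pos: [0.6155, 0.2031, 0.1035]
tool_rot: [-0.005, 1.0, 0.0, 0.001]
ft_force: [-1.8, -0.9, 3.9]
grip_width: 0.0581
```

Contact: the vertical force went from −3.8 to +3.9 N. Now I release and rise straight up.

```bash
python3 -m crank '{"dr":[[0,0,0],[0,0,0],[0,0,0],[0,0,0],[0,0,0]],"travel":[[0,0,0],[0,0,0],[0,0,0],[0,0,0],[0,0,0]],"hand":[0.062,0.07,0.08,0.0854,0.0854]}'; python3 - <<'E'
from h import *
from workcell import bot,eyes
c=eyes.camera("scene");crop(c["color"],260,80,420,230,4,"pics/s6.png")
c=eyes.camera("wrist");crop(c["color"],0,0,560,420,1,"pics/w6.png")
E
python3 go.py .615 .203 .29
```

```text
clock: 9.62
eef_pos: [0.6151, 0.203, 0.1022]
tool_rot: [-0.005, 1.0, -0.0, -0.0]
ft_force: [-0.9, 0.2, 0.7]
grip_width: 0.0855
clk 9.725 p [0.6151 0.203  0.1023] q [0.319 0.608 0.225 1.189 0.    0.309] F [ 0.3  1.1 -0.6] w 0.0853
travel [ 1.000e-04  0.000e+00 -1.877e-01]
```

View pics/w6.png

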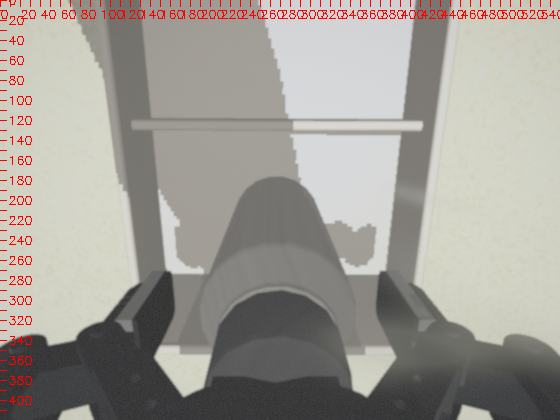

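View pics/s6.png

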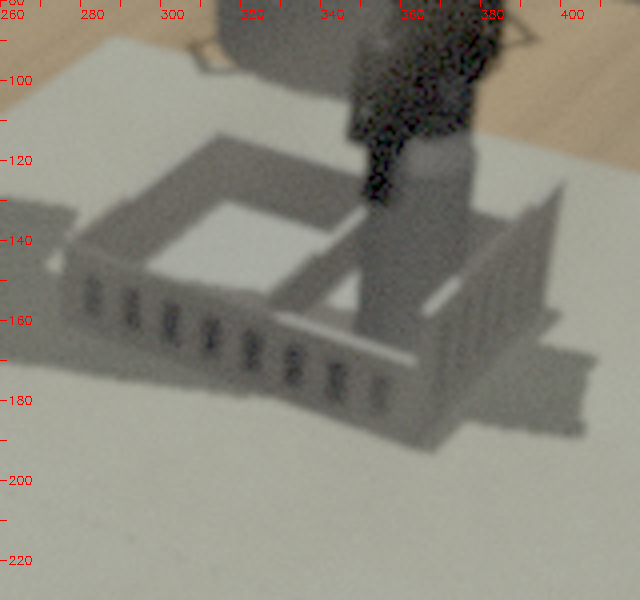

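The flask is released and standing upright, with both fingers clear. I'll rise straight up first, then head for the tin.

```bash
python3 -m crank '{"dr":[[0,0,0],[0,0,0],[0,0,0],[0,0,0],[0,0,0],[0,0,0]],"travel":[[0,0,-0.015],[0,0,-0.045],[0,0,-0.08],[0,0,-0.12],[0,0,-0.15],[0,0,-0.15]],"hand":[0.0854,0.0854,0.0854,0.0854,0.0854,0.0854]}'; python3 go.py .4905 -.1115 .20 1.5808
```

```text
clock: 10.48
eef_pos: [0.6168, 0.2036, 0.2572]
tool_rot: [-0.005, 1.0, 0.001, 0.004]
ft_force: [1.1, 0.6, 0.6]
grip_width: 0.0855
clk 10.475 p [0.6168 0.2036 0.2572] q [0.319 0.542 0.519 1.539 0.    0.309] F [1.1 0.6 0.6] w 0.0855
travel [ 0.1299 -0.3139  0.0553]
dr [0.0026 0.008  0.0001]
```

```bash
python3 -m crank '{"dr":[[0,0,0],[0,0,0],[0,0,0],[0,0,0],[0,0,0],[0,0,0],[0,0,0],[0,0,0],[0,0,0]],"travel":[[0.01,-0.024,0],[0.028,-0.07,0],[0.048,-0.12,0],[0.068,-0.17,0],[0.088,-0.22,0],[0.108,-0.265,0],[0.122,-0.3,0.02],[0.128,-0.314,0.04],[0.128,-0.314,0.05]],"hand":[0.0854,0.0854,0.0854,0.0854,0.0854,0.0854,0.0854,0.0854,0.0854]}'; python3 -m crank '{"dr":[[0,0,0]],"travel":[[0,0,0]],"hand":[0.0854]}'; python3 - <<'E'
from ov import *
from workcell import bot,eyes
from scipy.spatial.transform import Rotation as R
o=bot.get_obs(); c=eyes.camera("wrist"); 
M=np.eye(4);M[:3,:3]=R.from_quat(o["tool_rot"]).as_matrix();M[:3,3]=o["eef_pos"]
M=np.linalg.inv(M@c["T_tool_cam"]); np.savez("w7.npz",color=c["color"],K=c["K"],R=M[:3,:3],t=M[:3,3])
d=load("w7.npz");p=(.551,.203,.0107)
overlay(d,p,150,60,400,300,3,"pics/w7.png",[((.4905,-.1115),.032,.075,(0,0,255))])
c=eyes.camera("top")
overlay(c,p,65,80,345,270,2,"pics/t7.png",[((.615,.203),.021,.171,(255,255,0)),((.4905,-.1115),.032,.075,(0,0,255))])
E
python3 go.py .4905 -.1115 .042 1.5808
```

```text
clock: 11.6
eef_pos: [0.4888, -0.113, 0.2009]
tool_rot: [-0.004, 1.0, 0.0, -0.001]
ft_force: [-0.1, 0.4, 0.1]
grip_width: 0.0856
clock: 11.72
eef_pos: [0.4898, -0.1117, 0.2015]
tool_rot: [-0.005, 1.0, 0.0, -0.001]
ft_force: [0.9, -0.3, -0.5]
grip_width: 0.0855
clk 11.825 p [ 0.4909 -0.1115  0.2027] q [-0.223  0.261 -0.043  1.266  0.    -0.235] F [-0.5  0.4 -0. ] w 0.0851
travel [ 0.0005 -0.      0.1607]
dr [0.0001 0.0006 0.0016]
```

View pics/w7.png

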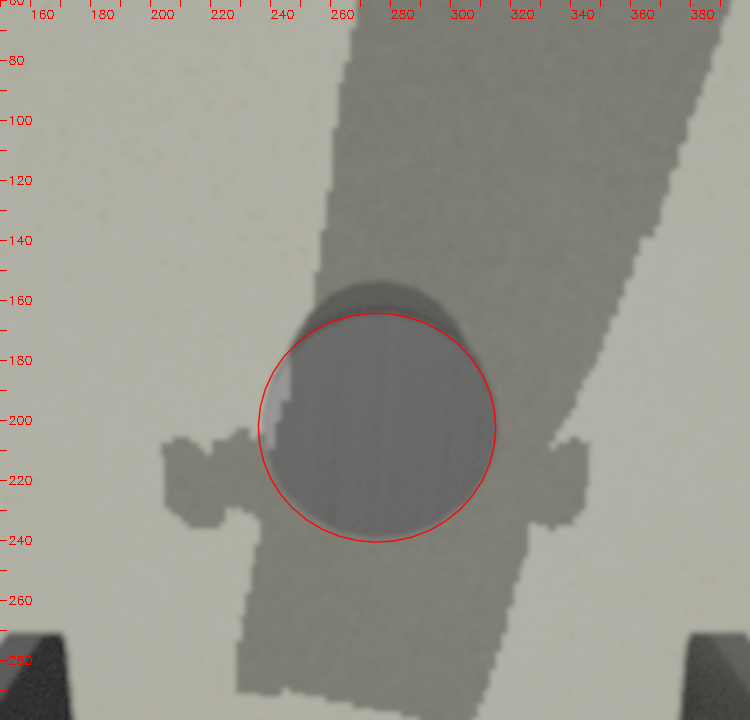

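View pics/t7.png

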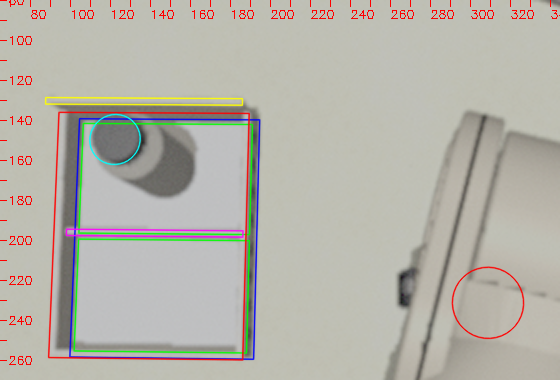

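The overlay agrees with the tin lid to within a pixel or two, and the flask stands in the back compartment. I'll descend and grasp the tin.

```bash
python3 -m crank '{"dr":[[0,0,0],[0,0,0],[0,0,0],[0,0,0],[0,0,0],[0,0,0],[0,0,0]],"travel":[[0,0,0.02],[0,0,0.06],[0,0,0.1],[0,0,0.13],[0,0,0.15],[0,0,0.16],[0,0,0.16]],"hand":[0.0854,0.0854,0.0854,0.0854,0.0854,0.0854,0.0854]}'; python3 -m crank '{"dr":[[0,0,0],[0,0,0],[0,0,0],[0,0,0],[0,0,0],[0,0,0],[0,0,0]],"travel":[[0,0,0],[0,0,0],[0,0,0],[0,0,0],[0,0,0],[0,0,0],[0,0,0]],"hand":[0.0854,0.075,0.06,0.045,0.045,0.045,0.045]}'; python3 go.py .4905 -.1115 .2
```

```text
clock: 12.7
eef_pos: [0.4906, -0.1118, 0.0423]
tool_rot: [-0.006, 1.0, 0.0, -0.0]
ft_force: [0.1, -0.2, 0.0]
grip_width: 0.0855
clock: 13.58
eef_pos: [0.4912, -0.1123, 0.0436]
tool_rot: [-0.005, 1.0, 0.0, 0.001]
ft_force: [-1.2, 0.9, 5.8]
grip_width: 0.0621
clk 13.575 p [ 0.4912 -0.1123  0.0436] q [-0.225  0.411 -0.284  0.874  0.001 -0.235] F [-1.2  0.9  5.8] w 0.0621
travel [ 0.0003  0.0008 -0.1564]
```

```bash
python3 -m crank '{"dr":[[0,0,0],[0,0,0],[0,0,0],[0,0,0],[0,0,0]],"travel":[[0,0,-0.01],[0,0,-0.03],[0,0,-0.07],[0,0,-0.115],[0,0,-0.115]],"hand":[0.045,0.045,0.045,0.045,0.045]}'; python3 - <<'E'
from h import *
from workcell import bot,eyes
c=eyes.camera("scene");crop(c["color"],180,100,420,260,3,"pics/s8.png")
E
python3 go.py .493 .2024 .157 1.5815
```

```text
clock: 14.2
eef_pos: [0.493, -0.113, 0.1614]
tool_rot: [-0.005, 1.0, -0.001, 0.004]
ft_force: [0.8, -0.2, -1.9]
grip_width: 0.0621
clk 14.25 p [ 0.4913 -0.1126  0.159 ] q [-0.225  0.289 -0.123  1.155 -0.    -0.235] F [ 1.2 -0.7 -2.6] w 0.0621
travel [-0.0049  0.315   0.0017]
dr [-0.001   0.0036 -0.0007]
```

View pics/s8.png

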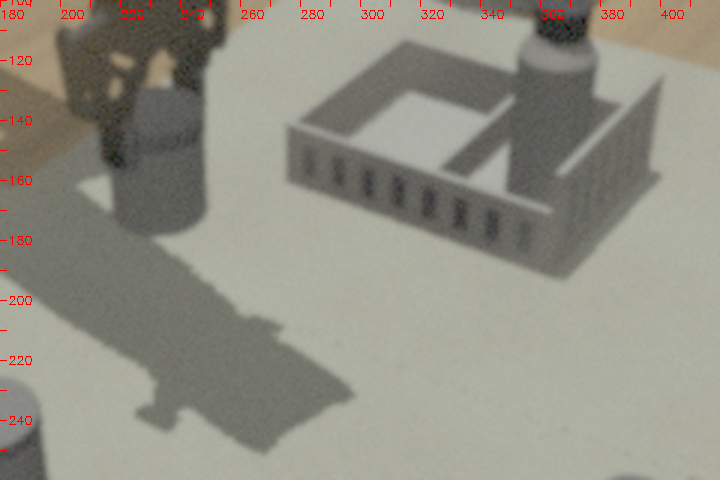

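The tin is held upright and the flask stands in the back compartment. I'll carry the tin across to the front compartment.

```bash
python3 -m crank '{"dr":[[0,0,0],[0,0,0],[0,0,0],[0,0,0],[0,0,0],[0,0,0],[0,0,0],[0,0,0],[0,0,0],[0,0,0]],"travel":[[0,0.015,0],[-0.001,0.05,0],[-0.002,0.095,0],[-0.003,0.14,0],[-0.004,0.185,0],[-0.005,0.23,0],[-0.005,0.27,0],[-0.005,0.3,0],[-0.005,0.315,0],[-0.005,0.315,0]],"hand":[0.045,0.045,0.045,0.045,0.045,0.045,0.045,0.045,0.045,0.045]}'; python3 -m crank '{"dr":[[0,0,0]],"travel":[[0,0,0]],"hand":[0.045]}'; python3 - <<'E'
from ov import *
from workcell import bot,eyes
from scipy.spatial.transform import Rotation as R
o=bot.get_obs(); c=eyes.camera("wrist"); 
M=np.eye(4);M[:3,:3]=R.from_quat(o["tool_rot"]).as_matrix();M[:3,3]=o["eef_pos"]
M=np.linalg.inv(M@c["T_tool_cam"]); d=dict(color=c["color"],K=c["K"],R=M[:3,:3],t=M[:3,3])
overlay(d,(.551,.203,.0107),0,0,560,420,1,"pics/w9.png")
c=eyes.camera("top");crop(c["color"],65,100,225,270,3,"pics/t9.png")
E
python3 go.py .493 .2024 .06 1.5815
```

```text
clock: 15.5
eef_pos: [0.491, 0.2032, 0.1561]
tool_rot: [-0.006, 1.0, -0.001, -0.001]
ft_force: [0.8, -1.5, -2.0]
grip_width: 0.0626
clock: 15.62
eef_pos: [0.4916, 0.2017, 0.1568]
tool_rot: [-0.005, 1.0, -0.001, -0.001]
ft_force: [0.6, -0.2, -2.3]
grip_width: 0.0621
clk 15.725 p [0.492  0.2016 0.1572] q [ 0.389  0.346 -0.047  1.178 -0.     0.38 ] F [-0.2  0.4 -2.6] w 0.0621
travel [-0.001   0.0009  0.0972]
dr [-0.0005 -0.0005 -0.0022]
```

View pics/w9.png

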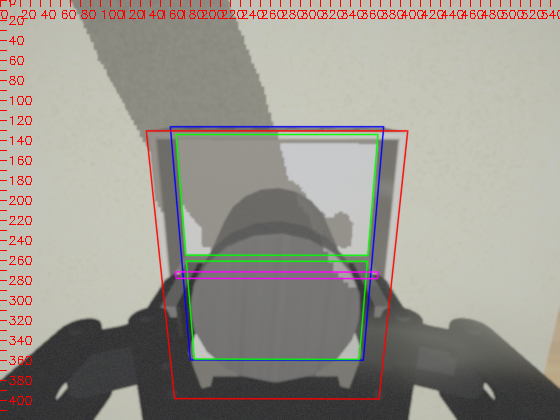

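View pics/t9.png

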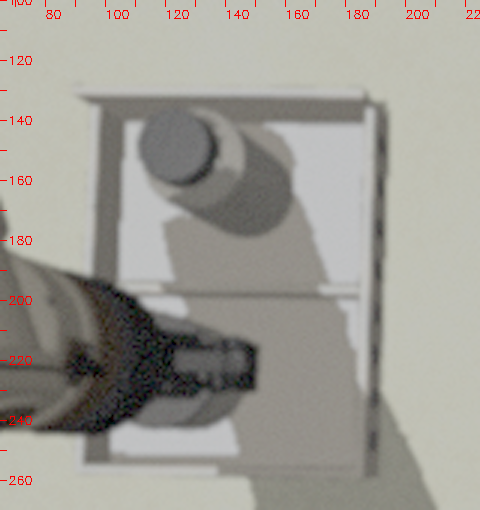

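```bash
python3 -m crank '{"dr":[[0,0,0],[0,0,0],[0,0,0],[0,0,0],[0,0,0],[0,0,0],[0,0,0]],"travel":[[-0.002,0.001,0.01],[-0.003,0.001,0.03],[-0.003,0.001,0.055],[-0.003,0.001,0.075],[-0.003,0.001,0.09],[-0.003,0.001,0.097],[-0.003,0.001,0.099]],"hand":[0.045,0.045,0.045,0.045,0.045,0.045,0.045]}'; python3 -m crank '{"dr":[[0,0,0],[0,0,0],[0,0,0],[0,0,0]],"travel":[[0,0,0.003],[0,0,0.006],[0,0,0.007],[0,0,0.007]],"hand":[0.045,0.045,0.045,0.045]}'; python3 -m crank '{"dr":[[0,0,0],[0,0,0]],"travel":[[0,0,0.001],[0,0,0.001]],"hand":[0.045,0.045]}'
```

```text
clock: 16.6
eef_pos: [0.4951, 0.2036, 0.0581]
tool_rot: [-0.005, 1.0, -0.0, -0.0]
ft_force: [-0.4, 0.4, -3.1]
grip_width: 0.0623
clock: 17.1
eef_pos: [0.4951, 0.2038, 0.0514]
tool_rot: [-0.005, 1.0, 0.0, 0.0]
ft_force: [0.7, -0.0, -2.4]
grip_width: 0.0622
clock: 17.35
eef_pos: [0.495, 0.2038, 0.0503]
tool_rot: [-0.005, 1.0, -0.0, -0.0]
ft_force: [0.5, -0.1, -1.8]
grip_width: 0.0621
```

```bash
python3 -m crank '{"dr":[[0,0,0],[0,0,0]],"travel":[[0,0,0.001],[0,0,0.001]],"hand":[0.045,0.045]}'
```

```text
clock: 17.6
eef_pos: [0.4952, 0.2038, 0.0496]
tool_rot: [-0.005, 1.0, 0.0, 0.0]
ft_force: [-1.0, 0.2, 0.7]
grip_width: 0.0625
```

```bash
python3 -m crank '{"dr":[[0,0,0],[0,0,0]],"travel":[[0,0,0.001],[0,0,0.001]],"hand":[0.045,0.045]}'
```

```text
clock: 17.85
eef_pos: [0.4952, 0.2038, 0.0496]
tool_rot: [-0.005, 1.0, 0.0, 0.0]
ft_force: [-3.1, -1.1, 8.0]
grip_width: 0.0621
```

The tin is firmly on the floor: +8 N, and the tool no longer moves down. I'll release and check before rising.

```bash
python3 -m crank '{"dr":[[0,0,0],[0,0,0],[0,0,0],[0,0,0],[0,0,0]],"travel":[[0,0,-0.001],[0,0,-0.001],[0,0,-0.001],[0,0,-0.001],[0,0,-0.001]],"hand":[0.066,0.074,0.08,0.0854,0.0854]}'; python3 - <<'E'
from h import *
from workcell import bot,eyes
c=eyes.camera("wrist");crop(c["color"],0,0,560,420,1,"pics/w10.png")
E
```

```text
clock: 18.48
eef_pos: [0.495, 0.2037, 0.0492]
tool_rot: [-0.005, 1.0, -0.0, -0.0]
ft_force: [0.3, 1.0, -0.4]
grip_width: 0.0854
```

View pics/w10.png

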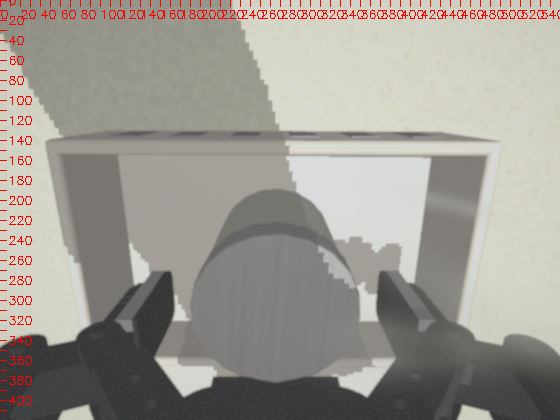

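The fingers are open and clear of the tin on both sides. I'll rise straight up, then back away toward the table's middle for a clear view.

```bash
python3 -m crank '{"dr":[[0,0,0],[0,0,0],[0,0,0],[0,0,0],[0,0,0],[0,0,0],[0,0,0]],"travel":[[0,0,-0.015],[0,0,-0.045],[0,0,-0.085],[0,0,-0.13],[0,0,-0.17],[0,0,-0.2],[0,0,-0.2]],"hand":[0.0854,0.0854,0.0854,0.0854,0.0854,0.0854,0.0854]}'; python3 -m crank '{"dr":[[0,0,0],[0,0,0],[0,0,0],[0,0,0],[0,0,0],[0,0,0],[0,0,0]],"travel":[[0.01,-0.02,0],[0.03,-0.06,0],[0.05,-0.1,0],[0.07,-0.14,0],[0.09,-0.18,0],[0.1,-0.2,0],[0.1,-0.2,0]],"hand":[0.0854,0.0854,0.0854,0.0854,0.0854,0.0854,0.0854]}'; python3 - <<'E'
from ov import *
from workcell import bot,eyes
c=eyes.camera("scene");crop(c["color"],130,60,420,300,2,"pics/s11.png")
c=eyes.camera("top");crop(c["color"],65,100,465,270,2,"pics/t11.png")
overlay(c,(.551,.203,.0107),65,100,225,270,3,"pics/t11o.png",[((.615,.203),.021,.171,(255,255,0)),((.495,.2035),.032,.081,(255,255,0)),((.495,.2035),.032,.006,(255,255,0))])
print(bot.get_obs())
E
```

```text
clock: 19.4
eef_pos: [0.4967, 0.2044, 0.2533]
tool_rot: [-0.005, 1.0, 0.001, 0.004]
ft_force: [0.3, 0.5, -0.6]
grip_width: 0.0856
clock: 20.27
eef_pos: [0.3959, 0.0018, 0.2488]
tool_rot: [-0.004, 1.0, 0.0, -0.001]
ft_force: [0.1, 0.1, -0.2]
grip_width: 0.0856
{'clock': 20.375, 'joint_pos': array([ 7.13541626e-03,  2.82612247e-02, -1.97856356e-01,  1.34503830e+00,
        4.12510671e-04, -2.65273190e-03]), 'joint_vel': array([ 0.01882602,  0.01092761,  0.01304141,  0.00124394, -0.00041254,
       -0.00172467]), 'tau': array([-4.17578453e-01, -2.70433098e+01,  2.51079333e+01,  6.71044760e-02,
       -2.47865031e-02, -2.66344010e-03]), 'eef_pos': array([0.39701293, 0.0029581 , 0.24894925]), 'tool_rot': array([-4.89401728e-03,  9.99987987e-01,  2.05851868e-04, -1.80240079e-04]), 'ft_force': array([ 0.53175478, -1.01393273, -0.9771033 ]), 'ft_torque': array([-0.05476957,  0.04762963,  0.01590533]), 'grip_width': 0.08535192833209466}
```

View pics/s11.png

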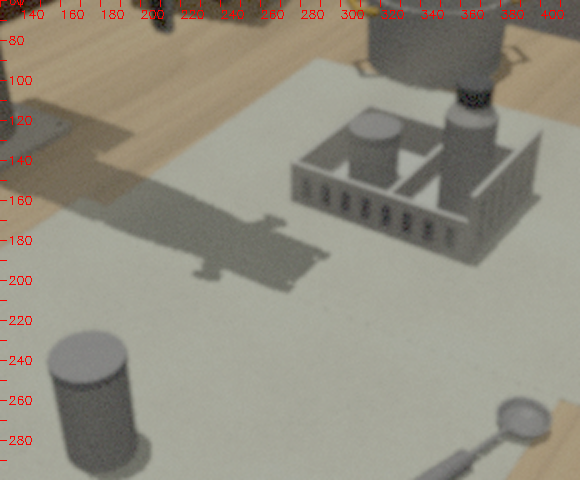

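View pics/t11.png

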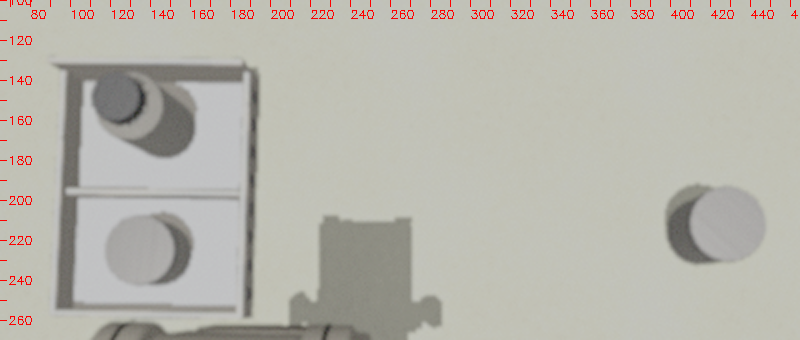

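View pics/t11o.png

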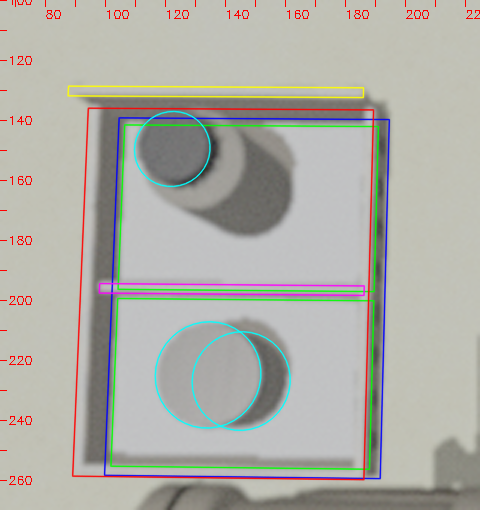

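Both containers stand upright in their own compartments, matching the overlays. The canister is still at about (429,212), and the arm is clear. Handing in.

```bash
python3 -c "
from workcell import job; print(job.job_done())"
```

```text
the job is handed in; nothing more can be done
None
```

The crate is packed as asked and the job was handed in at about 20.4 s, inside the 59 s limit. No verdict is reported, so this rests on my own checks.

- **Flask:** it went first. I lowered it 1 mm at a time into the back compartment until the wrist force showed floor contact (−3.8 to +3.9 N), let go, and rose clear before going to the tin. Its wall is about 18 mm from the high wall.
- **Tin:** I set it on the floor of the front compartment the same way (contact at +8 N) and released it.
- **Last check:** the final scene and top pictures show both upright in their own compartments, within 1–2 px of the expected outlines. The canister has not moved, and the open gripper is well clear.

**Disagreements between measurements:**
- The scene camera read positions 3–5 mm off from the top and wrist cameras, so I used the top and wrist readings.
- The crate's outer edges differed from its stated size by a few millimetres in the images, well inside the clearances left.
- The gripper read about 2 mm less than the true diameter on both grasps.

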